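Feed the strip carrier into the bench strip reader up to its index notches

TASK

The reader needs its strip carrier: first move the sample jar out of the feed path in front of the slot, setting it upright on the bench well to one side. Then take the one of the three look-alike carriers whose width matches the slot and slide it in straight, nose first, until its two index notches are level with the slot's mouth - no farther and no less - and leave it there. Do not shift the other carriers, the tub, the brown bottle or the tube rack.

Things in the scene. Friction and masses are not known exactly. Their poses are not given: they have to be found in the camera images.
- reader: White and grey bench instrument, fixed, 270 deep (x), 200 wide (y), 145 high. Origin: centre of its underside; x points from the front face (x = -135) to the back, z up. The front face is upright and 65 high with the slot at its middle; above it a sloping panel with a screen rises to 140 at x = +20, then the top is level. A feed shelf juts out under the slot.
- slot_mouth (a point): Middle of the slot's floor in the plane of the reader's front face, 30 above the bench. Axes as the reader's: x points into the slot. Slot: 44 wide (y), 12 high, 135 deep, no catch or stop before its back end; carriers stay where the push ends.
- shelf_edge (a point): Middle of the front edge of the feed shelf, 30 in front of the slot's mouth and level with its floor, 30 above the bench. Axes as the reader's. The shelf is 70 wide, 12 thick, and carries two guides 8 high at its sides that flare from 44 apart at the mouth to 58 apart at this edge.
- carrier_a: White plastic strip carrier lying flat on the bench: plate 160 long, 30 wide, 8 thick, too narrow for the slot. Origin: centre of its underside; x runs along it to the plain nose (x = +80), z up. At the tail (x = -80 to -72) a full-width lip rises to 22 above the underside. Two index notches, 4 long, 5 deep, in the long edges at x = -32. Grey strip channel down the middle.
- carrier_b: White plastic strip carrier lying flat on the bench: plate 160 long, 40 wide, 8 thick, matching the slot, about 64 g. Origin: centre of its underside; x runs along it to the plain nose (x = +80), z up. At the tail (x = -80 to -72) a full-width lip rises to 22 above the underside. Two index notches, 4 long, 5 deep, in the long edges at x = -32. Grey strip channel down the middle.
- carrier_b_nose (a point): Middle of the nose end of the 40 wide carrier, at its underside (carrier x = +80). Axes as the carrier's.
- carrier_b_index (a point): The point midway between the two index notches of the 40 wide carrier, at its underside (carrier x = -32). Axes as the carrier's.
- carrier_c: White plastic strip carrier lying flat on the bench: plate 160 long, 50 wide, 8 thick, too wide for the slot. Origin: centre of its underside; x runs along it to the plain nose (x = +80), z up. At the tail (x = -80 to -72) a full-width lip rises to 22 above the underside. Two index notches, 4 long, 5 deep, in the long edges at x = -32. Grey strip channel down the middle.
- jar: Sample jar of clear glass with a white screw cap and paper label, 56 diameter, 100 high, about 0.2 kg, loose; it stands upright in the feed path, 80 to 130 in front of the slot. Origin: centre of its underside, z up.
- tub: Open clear plastic tub, 110 diameter at the rim, 75 high, loose, standing on the bench. Origin: centre of its underside.
- reagent: Brown glass reagent bottle with black cap, 72 diameter, 150 high, loose, standing on the bench. Origin: centre of its underside.
- tube_rack: Clear acrylic tube rack, 240 long (its x), 70 wide, 110 high, with tubes up to 152 high, loose, standing on the bench. Origin: centre of its underside.
Mind the look-alikes: they are no part of the job. Leave any blue or pink look-alike of the carrier_b alone. Of the things that look like the jar, take the one that is farthest to the robot's left at the start.

How it is judged:
By the outcome, as a careful person would: the job done as asked, in the order asked, and still so for the second after the job is handed in, with the robot touching nothing.
It also fails if it takes over 72 s, if anything falls off the work surface, if the arm or the gripper's body presses on something with over 40 N, if the wrist force passes 120 N, or if a joint passes its speed limit or range.

ROBOT

A 6-joint arm with a two-finger parallel gripper is mounted at the origin on the work surface. World frame = base frame: x ahead of the robot, y to its left, z up, the work surface at z = 0. Lengths are in m, angles in rad, forces in N, time in s.
With the tool pointing down it reaches from about 0.3 to 0.95 m from the base axis. Payload 3.1 kg.
Tool frame: the origin (TCP) lies on the mounting face of the last link; the fingertips stand 173 mm ahead of it and the grasp point (between the pads) lies 155 mm ahead of it; z points along the fingers, y is the line along which they close (so a half turn about z gives the same grasp; the last joint's range is limited). The gripper opens to 85 mm and grips with 20 to 120 N. Pads are 22 mm wide; open, the fingers measure 114 mm over their backs; the gripper's body (76 mm by 85 mm) begins 54 mm behind the grasp point. The pads swing forward as they close: fully open they stand 13 mm farther back than shut.
Start: joints at [1.183, 0.308, 1.634, -0, 1.2, -0.07], TCP at [0.195, 0.594, 0.405] pointing down, gripper open.
Joint ranges: [-3.06, 3.06], [-0.79, 1.96], [0.05, 2.63], [-1.19, 4.34], [0.05, 2.64], [-2.94, 2.94]. Speed limits (rad/s): [2.79, 2.79, 3.14, 3.14, 3.14, 3.14].

INTERFACE

Orientations are given as a unit quaternion [w, x, y, z].
In Python, from rig import * gives the robot as it stands.
- The arm moves only by the shell command python3 -m crank 'ROWS' [OPENING]. ROWS is JSON, a list of rows, each a list of 6 numbers: the shift along the world's x, y, z in mm, then the turn, a rotation vector about the world's x, y, z in degrees. In form: [[tx, ty, tz, wx, wy, wz], ...]. A call has exactly 10 rows; each row is the pose to reach, as a shift and turn from the pose commanded when the call began; what a row does not reach only later rows make up. A row lasts 1/12 s, in which the tool goes at most 41.7 mm and 7.16 degrees, less where a joint would pass 70% of its speed; a pose out of reach is approached as far as the arm can. A call with a gripper value outside its range is refused whole. OPENING is the closure, from 0 (fully open) to 1 (shut), set as the call begins (- or left out, the last holds). The fingers move at their own pace and stop on an object; the grip force is fixed at half the most. Time passes only in rows, so rows that repeat a pose let the fingers close, or fill a call up. It gives the time, the measured TCP pose, the force, the opening and the grip force at its end, in the units of the state.
- state(): the state, without advancing time (a new reading comes with each control period).
- read_camera(name): name is "side" or "top"; returns a dict with "image" (420x560x3 uint8, red, green, blue), "vfov" (degrees; the focal length in pixels is half the picture's height over the tangent of half this angle, whatever the lens; pixels are square), "cx", "cy" (the principal point, pixels), "R" (3x3) and "t" (3): a world point X has camera coordinates R X + t. Camera axes: x right, y down, z forward; pixel columns grow to the right and rows downward; lengths in m; the calibration is good to about 2 mm. A picture is of the moment at which its call begins. There is no depth.
- sign_off(): hands the job in; it is judged then, once.
The state is a dict: "time": time; "joints": joint angles; "qd": joint speeds; "tau": joint torques, N m; "ee_pos": TCP position; "ee_rot": TCP orientation; "wrist_force": force on the tool from outside, world axes, zero at the start; "wrist_torque": the same for the moment, N m; "opening": opening from 0.0 (shut) to 1.0 (fully open); "grasp_force": force on a finger pad.
Only numpy, scipy, OpenCV 4.12 (cv2) and the standard library are available. Lean on these libraries where they do the work, as an engineer would, in place of code of your own. Each camera call takes 0.05 s, during which the arm holds its last target. There are 200 camera calls.

## Working session

There is one attempt and no reset: what is moved stays moved. The work goes in short steps, Python scripts to look and compute and a shell command to move; the robot and the scene stay as the last step left them, time stands still between calls to the robot, and variables do not carry over. Pictures are saved under pics/ and viewed, at most 10 in all, crops included, and the job is handed in when it is done.

```bash
mkdir -p pics; cat > h.py <<'E'
from rig import *
import numpy as np, cv2
def cam(n):
    c=read_camera(n); c['f']=c['image'].shape[0]/2/np.tan(np.radians(c['vfov'])/2); return c
def onplane(c,px,z):
    px=np.atleast_2d(px).astype(float)
    d=np.c_[(px[:,0]-c['cx'])/c['f'],(px[:,1]-c['cy'])/c['f'],np.ones(len(px))]@c['R']
    o=-c['R'].T@c['t']
    return o+d*((z-o[2])/d[:,2])[:,None]
def proj(c,X):
    p=np.atleast_2d(X)@c['R'].T+c['t']; return p[:,:2]/p[:,2:]*c['f']+[c['cx'],c['cy']]
def save(n,im): cv2.imwrite('pics/'+n,cv2.cvtColor(im,cv2.COLOR_RGB2BGR))
E
python3 - <<'E'
from h import *
for n in('top','side'):
    c=cam(n); save(n+'0.png',cv2.resize(c['image'],(800,600),interpolation=cv2.INTER_CUBIC)); print(n,c['f'],c['cx'],c['cy'],-c['R'].T@c['t'],c['R'].round(3).tolist())
print(state())
E
```

```text
top 426.00466427173905 281.495136400488 206.68368257716133 [ 0.47451036 -0.06179234  1.17967586] [[-0.016, -1.0, 0.006], [-0.996, 0.016, -0.089], [0.089, -0.007, -0.996]]
side 478.0191741506162 280.2512842348595 206.13366485836792 [ 0.08430873 -1.25434778  0.83157982] [[0.93, -0.367, 0.02], [-0.173, -0.485, -0.857], [0.324, 0.794, -0.515]]
{'time': 0.1, 'joints': array([ 1.18331954e+00,  3.08903720e-01,  1.63505891e+00, -4.21354229e-07,
        1.19967841e+00, -6.97282842e-02]), 'qd': array([ 1.01012516e-03, -8.10642270e-04, -3.34827903e-03, -7.30319528e-04,
        2.32764286e-04,  8.45391847e-05]), 'tau': array([-1.30598319e-04, -4.16404366e+01, -2.77645254e+01, -6.04152478e-05,
        4.01676734e-03, -6.48205713e-06]), 'ee_pos': array([0.19516591, 0.59334458, 0.40357055]), 'ee_rot': array([-2.31907965e-04,  1.58206577e-01,  9.87405504e-01, -9.97591860e-04]), 'wrist_force': array([-0.05383997,  0.30487261, -0.20389235]), 'wrist_torque': array([ 0.00966627,  0.04129697, -0.00610423]), 'grasp_force': 0.0, 'opening': 1.0020165276909203}
```

View pics/top0.png

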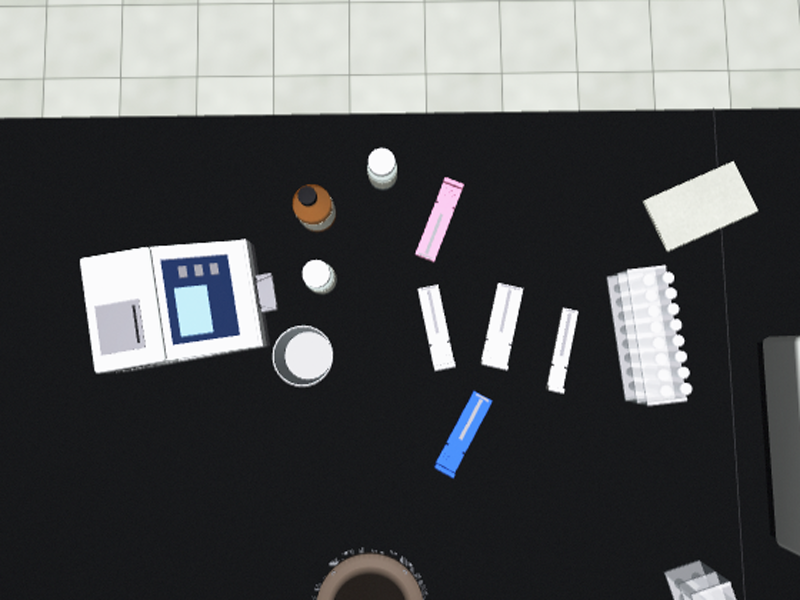

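View pics/side0.png

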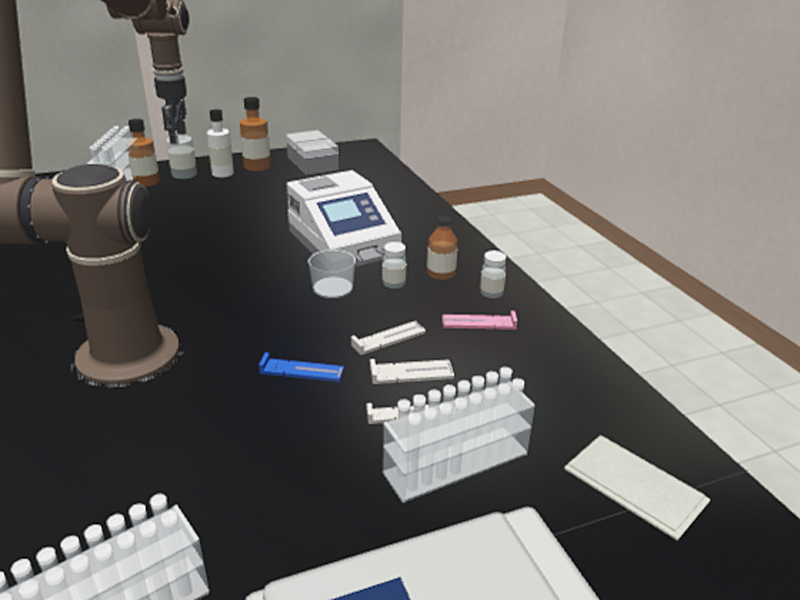

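Jar look-alikes in the 800-wide top view are at (319,276) and (381,168). The one at (319,276) is farther left and stands in front of the slot, so that is the jar. The white carriers are at (436,327), (503,326) and (563,350), with their tails towards the robot. I'll measure their widths next.

```bash
python3 - <<'E'
from h import *
c=cam('top'); im=c['image']; s=.7
g=cv2.cvtColor(im,cv2.COLOR_RGB2GRAY)
m=(g>110).astype(np.uint8)
cs,_=cv2.findContours(m,cv2.RETR_EXTERNAL,cv2.CHAIN_APPROX_NONE)
for k in cs:
    a=cv2.contourArea(k)
    if a<150 : continue
    x,y,w,h=cv2.boundingRect(k)
    X=onplane(c,k[:,0,:],.008)[:,:2].astype(np.float32)*1000
    r=cv2.minAreaRect(X); print('bbox',[int(v/s) for v in (x,y,w,h)],a,'rect mm',np.round(r[0],1),np.round(r[1],1),round(r[2],1))
# candidate points (800px) 
for n,p,z in[('jar cap',(319,272),.1),('tub base',(309,355),.0),('tub rim',(303,357),.075),('reagent cap',(308,196),.15),('shelf corner',(271,273),.03),('shelf corner',(276,309),.03),('top back',(80,258),.145),('top back',(95,373),.145),('topfr',(150,247),.145),('topfr',(166,361),.145),('face top',(247,240),.065),('face top',(264,346),.065)]:
    print(n,(onplane(c,np.array(p)*s,z)[0]*1000).round())
save('crop1.png',cv2.resize(im[150:290,150:350],(800,560),interpolation=cv2.INTER_CUBIC))
save('crop2.png',cv2.resize(im[190:280,285:415],(780,540),interpolation=cv2.INTER_CUBIC))
E
```

```text
bbox [664, 561, 71, 38] 829.5 rect mm [  38.7 -614.4] [128.9  66.6] 88.9
bbox [317, 554, 104, 45] 676.5 rect mm [56.5 -0.2] [190.2  79.2] 88.9
bbox [435, 391, 55, 85] 787.0 rect mm [ 314.9 -181.2] [ 39.9 161. ] 61.1
bbox [272, 325, 60, 61] 1389.0 rect mm [466.3 122.7] [112.1 114.6] 89.7
bbox [547, 307, 31, 87] 602.0 rect mm [ 469.7 -375.5] [ 33.3 161.5] 77.5
bbox [417, 284, 38, 87] 819.5 rect mm [ 517.3 -134. ] [162.3  42.3] 10.9
bbox [481, 282, 41, 87] 1022.5 rect mm [ 517.9 -260.6] [ 53.5 162. ] 77.3
bbox [255, 272, 21, 38] 261.0 rect mm [590.3 193.1] [72.2 32.1] 8.8
bbox [607, 264, 85, 141] 4145.0 rect mm [ 495.1 -544.8] [264.9 130.8] 5.9
bbox [301, 260, 34, 32] 378.5 rect mm [620.4  93.1] [64.8 58.2] 62.6
bbox [80, 238, 182, 134] 9353.5 rect mm [573.8 376.5] [230.9 324.2] 9.1
bbox [294, 198, 35, 22] 204.0 rect mm [749.8 105.1] [67.5 41.1] 85.9
bbox [415, 177, 48, 84] 768.5 rect mm [ 729.  -145.2] [ 40.  165.5] 67.8
bbox [642, 161, 115, 90] 2700.0 rect mm [ 747.6 -658.6] [111.8 200.3] 22.9
bbox [367, 147, 30, 41] 428.5 rect mm [833.2 -33.9] [56.3 80.6] 89.1
bbox [0, 0, 800, 118] 43829.5 rect mm [1056.5  -76.4] [1613.6  243.2] 89.3
jar cap [615.  78. 100.]
tub base [467. 111.   0.]
tub rim [464. 111.  75.]
reagent cap [741.  90. 150.]
shelf corner [624. 178.  30.]
shelf corner [555. 168.  30.]
top back [640. 480. 145.]
top back [444. 449. 145.]
topfr [657. 361. 145.]
topfr [462. 330. 145.]
face top [681. 215.  65.]
face top [485. 183.  65.]
```

View pics/crop1.png

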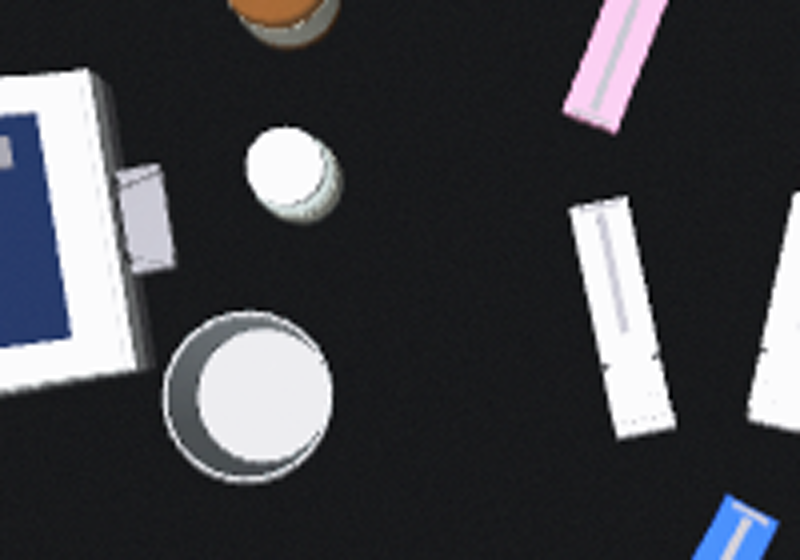

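View pics/crop2.png

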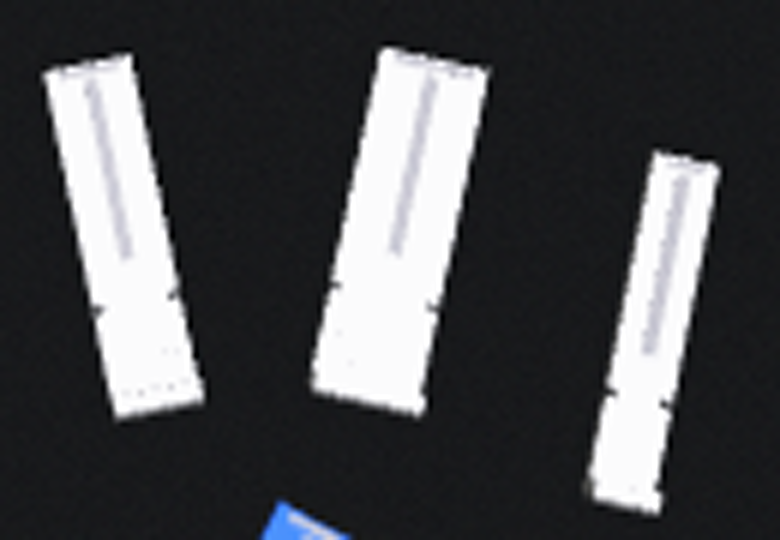

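Enlarged, the left carrier at crop2 (125,235) measures 42×162 mm, so it is the 40 mm one; the others measure 53 and 33. Its nose points up and left at about 10.9°, and its notches are at (97,310) and (173,295). The jar's cap is at crop1 (285,165), and the shelf at (145,218). I'll move to the jar now.

```bash
python3 -m crank '[[26,-32,0,0,0,2.9],[52,-64,0,0,0,5.8],[78,-96,0,0,0,8.7],[104,-128,0,0,0,11.6],[130,-160,0,0,0,14.5],[156,-192,0,0,0,17.4],[182,-224,0,0,0,20.3],[208,-256,0,0,0,23.2],[234,-288,0,0,0,26.1],[260,-320,0,0,0,29]]' 0
python3 -m crank '[[26,-32,0,0,0,0],[52,-64,0,0,0,0],[78,-96,0,0,0,0],[104,-128,0,0,0,0],[130,-160,0,0,0,0],[150,-180,0,0,0,0],[157,-189,0,0,0,0],[157,-189,0,0,0,0],[157,-189,0,0,0,0],[157,-189,0,0,0,0]]'
python3 - <<'E'
from h import *
c=cam('top');d=cam('side')
print((onplane(c,np.array([(285/4+150,165/4+150)]),.1)*1000).round(1))
print(state()['ee_pos'],state()['ee_rot'])
# triangulation check of cap centre, side view px (394,248)/800
print((onplane(d,np.array([(394*.7,248*.7)]),.1)*1000).round(1))
E
```

```text
time: 0.98
ee_pos: [0.456, 0.2718, 0.4046]
ee_rot: [-0.0, -0.095, 0.995, 0.0]
wrist_force: [0.6, 0.5, -0.4]
opening: 1.0
grasp_force: 0.0
time: 1.82
ee_pos: [0.6113, 0.0858, 0.4042]
ee_rot: [-0.001, -0.095, 0.996, 0.0]
wrist_force: [-0.5, -0.3, -0.3]
opening: 0.999
grasp_force: 0.0
[[612.9  83.1 100. ]]
[0.61127644 0.08622755 0.40453586] [-4.72729922e-04 -9.50521507e-02  9.95472154e-01  2.36703610e-04]
[[608.3  76.7 100. ]]
```

```bash
python3 -m crank '[[0,-4,-30,0,0,0],[0,-4,-65,0,0,0],[0,-4,-100,0,0,0],[0,-4,-130,0,0,0],[0,-4,-155,0,0,0],[0,-4,-172,0,0,0],[0,-4,-180,0,0,0],[0,-4,-184,0,0,0],[0,-4,-184,0,0,0],[0,-4,-184,0,0,0]]'
python3 -m crank '[[0,0,0,0,0,0],[0,0,0,0,0,0],[0,0,0,0,0,0],[0,0,0,0,0,0],[0,0,0,0,0,0],[0,0,0,0,0,0],[0,0,0,0,0,0],[0,0,0,0,0,0],[0,0,0,0,0,0],[0,0,0,0,0,0]]' 1
```

```text
time: 2.75
ee_pos: [0.6129, 0.0813, 0.222]
ee_rot: [0.001, -0.094, 0.996, -0.0]
wrist_force: [-0.3, -0.1, 0.8]
opening: 1.0
grasp_force: 0.0
time: 3.58
ee_pos: [0.6133, 0.0809, 0.2226]
ee_rot: [0.002, -0.094, 0.996, 0.0]
wrist_force: [-0.7, -0.3, 6.2]
opening: 0.625
grasp_force: 63.5
```

```bash
python3 -m crank '[[0,0,8,0,0,0],[0,0,22,0,0,0],[0,0,40,0,0,0],[0,0,60,0,0,0],[0,0,80,0,0,0],[0,0,96,0,0,0],[-5,-2,105,0,0,0],[-15,-6,110,0,0,0],[-32,-14,110,0,0,0],[-52,-22,110,0,0,0]]'
python3 -m crank '[[-24,-10,0,0,0,0],[-50,-21,0,0,0,0],[-76,-32,0,0,0,0],[-102,-43,0,0,0,0],[-124,-53,0,0,0,0],[-142,-61,0,0,0,0],[-154,-66,0,0,0,0],[-160,-69,0,0,0,0],[-160,-69,0,0,0,0],[-160,-69,0,0,0,0]]'
python3 -m crank '[[0,0,-12,0,0,0],[0,0,-30,0,0,0],[0,0,-50,0,0,0],[0,0,-70,0,0,0],[0,0,-86,0,0,0],[0,0,-97,0,0,0],[0,0,-103,0,0,0],[0,0,-107,0,0,0],[0,0,-109,0,0,0],[0,0,-109,0,0,0]]'
```

```text
time: 4.42
ee_pos: [0.5591, 0.0582, 0.3306]
ee_rot: [-0.0, -0.094, 0.996, -0.0]
wrist_force: [-0.6, -0.1, -1.4]
opening: 0.631
grasp_force: 63.6
time: 5.25
ee_pos: [0.4, -0.0104, 0.3306]
ee_rot: [0.0, -0.094, 0.996, 0.0]
wrist_force: [-0.2, 0.0, -1.8]
opening: 0.626
grasp_force: 63.6
time: 6.08
ee_pos: [0.4014, -0.0101, 0.2227]
ee_rot: [0.0, -0.094, 0.996, 0.0]
wrist_force: [-2.5, 1.5, 2.4]
opening: 0.628
grasp_force: 64.1
```

```bash
python3 -m crank '[[0,0,0,0,0,0],[0,0,0,0,0,0],[0,0,0,0,0,0],[0,0,0,0,0,0],[0,0,0,0,0,0],[0,0,0,0,0,0],[0,0,0,0,0,0],[0,0,0,0,0,0],[0,0,0,0,0,0],[0,0,0,0,0,0]]' 0
python3 -m crank '[[0,0,15,0,0,0],[0,0,45,0,0,0],[0,0,80,0,0,0],[0,0,110,0,0,0],[0,-20,130,0,0,0],[10,-50,140,0,0,0],[20,-80,140,0,0,0],[30,-110,140,0,0,0],[36,-130,140,0,0,0],[39,-138,140,0,0,0]]'
python3 - <<'E'
from h import *
c=cam('top');d=cam('side')
save('t2.png',np.hstack([cv2.resize(c['image'][150:290,150:350],(400,280),interpolation=cv2.INTER_CUBIC),cv2.resize(d['image'][130:270,190:390],(400,280),interpolation=cv2.INTER_CUBIC)]))
E
```

```text
time: 6.92
ee_pos: [0.4003, -0.0103, 0.2216]
ee_rot: [-0.0, -0.094, 0.996, 0.0]
wrist_force: [-0.4, -0.3, 0.6]
opening: 0.997
grasp_force: 0.0
time: 7.75
ee_pos: [0.44, -0.1508, 0.3621]
ee_rot: [0.001, -0.093, 0.996, -0.001]
wrist_force: [0.6, 0.1, -0.6]
opening: 1.001
grasp_force: 0.0
```

View pics/t2.png

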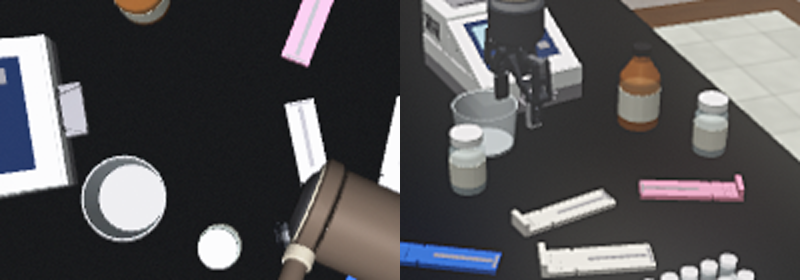

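```bash
python3 -m crank '[[0,2,-30,0,0,0],[0,2,-65,0,0,0],[0,2,-100,0,0,0],[0,2,-130,0,0,0],[0,2,-155,0,0,0],[0,2,-172,0,0,0],[0,2,-181,0,0,0],[0,2,-186,0,0,0],[0,2,-187,0,0,0],[0,2,-187,0,0,0]]'
python3 -m crank '[[0,0,0,0,0,0],[0,0,0,0,0,0],[0,0,0,0,0,0],[0,0,0,0,0,0],[0,0,0,0,0,0],[0,0,0,0,0,0],[0,0,0,0,0,0],[0,0,0,0,0,0],[0,0,0,0,0,0],[0,0,0,0,0,0]]' 1
```

```text
time: 8.68
ee_pos: [0.4397, -0.146, 0.1752]
ee_rot: [0.0, -0.094, 0.996, -0.0]
wrist_force: [0.2, 0.6, -0.4]
opening: 1.001
grasp_force: 0.0
time: 9.52
ee_pos: [0.4399, -0.1466, 0.1758]
ee_rot: [0.001, -0.094, 0.996, -0.0]
wrist_force: [-1.1, 1.2, 6.8]
opening: 0.446
grasp_force: 59.8
```

The last joint would run out of range after the +88° swing (q6 about −190°), so I'll re-grip with the tool turned half round.

```bash
Z='[0,0,0,0,0,0]'
python3 -m crank '[[0,0,0,0,0,0],[0,0,0,0,0,0],[0,0,0,0,0,0],[0,0,0,0,0,0],[0,0,0,0,0,0],[0,0,0,0,0,0],[0,0,15,0,0,0],[0,0,45,0,0,0],[0,0,75,0,0,0],[0,0,95,0,0,0]]' 0
python3 -m crank '[[0,0,0,0,0,-6],[0,0,0,0,0,-12],[0,0,0,0,0,-18],[0,0,0,0,0,-24],[0,0,0,0,0,-30],[0,0,0,0,0,-36],[0,0,0,0,0,-42],[0,0,0,0,0,-48],[0,0,0,0,0,-54],[0,0,0,0,0,-60]]'
python3 -m crank '[[0,0,0,0,0,-6],[0,0,0,0,0,-12],[0,0,0,0,0,-18],[0,0,0,0,0,-24],[0,0,0,0,0,-30],[0,0,0,0,0,-36],[0,0,0,0,0,-42],[0,0,0,0,0,-48],[0,0,0,0,0,-54],[0,0,0,0,0,-60]]'
python3 -m crank '[[0,0,0,0,0,-6],[0,0,0,0,0,-12],[0,0,0,0,0,-18],[0,0,0,0,0,-24],[0,0,0,0,0,-30],[0,0,0,0,0,-36],[0,0,0,0,0,-42],[0,0,0,0,0,-48],[0,0,0,0,0,-54],[0,0,0,0,0,-60]]'
python3 -c "
from h import *
s=state();print(s['joints'],s['ee_pos'],s['ee_rot'])
c=cam('top');m=(cv2.cvtColor(c['image'],cv2.COLOR_RGB2GRAY)>110)
save('t3.png',cv2.resize(c['image'][150:290,230:430],(800,560),interpolation=cv2.INTER_CUBIC))"
```

```text
time: 10.35
ee_pos: [0.4398, -0.1465, 0.2717]
ee_rot: [0.001, -0.094, 0.996, -0.001]
wrist_force: [0.8, -0.0, 0.9]
opening: 1.0
grasp_force: 0.0
time: 11.18
ee_pos: [0.4392, -0.1462, 0.2695]
ee_rot: [-0.0, 0.419, 0.908, -0.0]
wrist_force: [0.2, -0.6, 0.4]
opening: 0.993
grasp_force: 0.0
time: 12.02
ee_pos: [0.4392, -0.1462, 0.2695]
ee_rot: [-0.0, 0.817, 0.577, -0.0]
wrist_force: [0.2, -0.0, 0.0]
opening: 0.999
grasp_force: 0.0
time: 12.85
ee_pos: [0.4392, -0.1462, 0.2695]
ee_rot: [-0.0, 0.996, 0.091, -0.0]
wrist_force: [-0.2, 0.4, -0.5]
opening: 1.002
grasp_force: 0.0
[-4.15520096e-01  1.86059292e-01  2.10451193e+00 -1.76135238e-05
  8.51462359e-01  9.72085205e-01] [ 0.43918436 -0.14622874  0.26948611] [-1.01280460e-04  9.95807508e-01  9.14732666e-02 -1.95935809e-04]
```

View pics/t3.png

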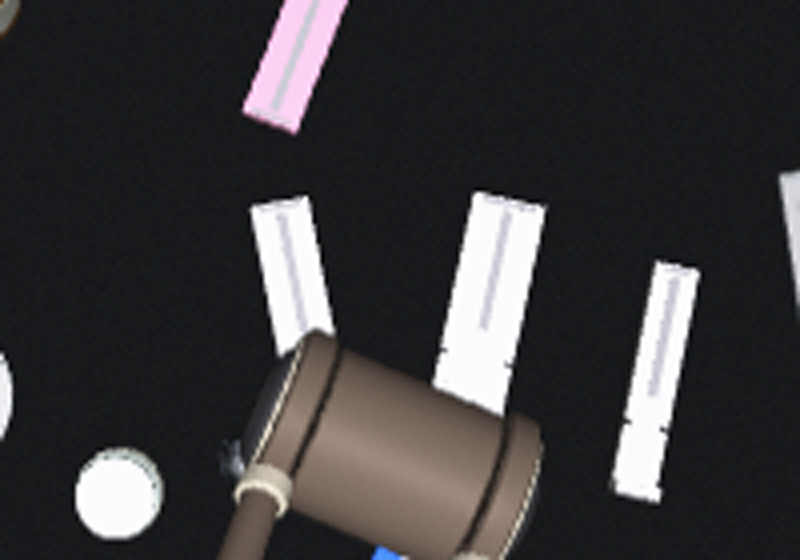

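The carrier is still in place with its nose at (278,200). I'll descend and re-grip.

```bash

python3 -m crank '[[0,0,-20,0,0,0],[0,0,-45,0,0,0],[0,0,-68,0,0,0],[0,0,-83,0,0,0],[0,0,-91,0,0,0],[0,0,-94,0,0,0],[0,0,-94,0,0,0],[0,0,-94,0,0,0],[0,0,-94,0,0,0],[0,0,-94,0,0,0]]'
python3 -m crank '[[0,0,0,0,0,0],[0,0,0,0,0,0],[0,0,0,0,0,0],[0,0,0,0,0,0],[0,0,0,0,0,0],[0,0,0,0,0,0],[0,0,0,0,0,0],[0,0,0,0,0,0],[0,0,0,0,0,0],[0,0,0,0,0,0]]' 1
python3 -m crank '[[0,0,5,0,0,0],[0,0,15,0,0,0],[0,0,30,0,0,0],[0,0,48,0,0,0],[0,0,66,0,0,0],[0,0,84,0,0,0],[0,0,100,0,0,0],[0,0,112,0,0,0],[0,0,118,0,0,0],[0,0,120,0,0,0]]'
```

```text
time: 13.73
ee_pos: [0.44, -0.1466, 0.1767]
ee_rot: [0.001, 0.996, 0.094, 0.001]
wrist_force: [0.1, 0.2, -0.6]
opening: 0.996
grasp_force: 0.0
time: 14.57
ee_pos: [0.4395, -0.1464, 0.1763]
ee_rot: [0.0, 0.996, 0.094, 0.0]
wrist_force: [-1.2, -0.3, 5.8]
opening: 0.45
grasp_force: 59.9
time: 15.4
ee_pos: [0.4397, -0.1465, 0.2974]
ee_rot: [0.001, 0.996, 0.094, 0.001]
wrist_force: [-0.1, 0.9, -0.6]
opening: 0.449
grasp_force: 60.2
```

```bash

python3 -m crank '[[6,4,0,0,0,3],[18,12,0,0,0,8],[32,22,0,0,0,14],[46,31,0,0,0,20],[60,41,0,0,0,26],[74,50,0,0,0,32],[88,60,0,0,0,38],[102,70,0,0,0,44],[116,79,0,0,0,50],[130,89,0,0,0,56]]'
python3 -m crank '[[14,10,0,0,0,6],[26,18,0,0,0,12],[36,24,0,0,0,18],[43,29,0,0,0,23],[47,32,0,0,0,28],[49,33,0,0,0,31],[49,33,0,0,0,32],[49,33,0,0,0,32.2],[49,33,0,0,0,32.2],[49,33,0,0,0,32.2]]'
python3 -m crank '[[0,0,-15,0,0,0],[0,0,-35,0,0,0],[0,0,-55,0,0,0],[0,0,-68,0,0,0],[0,0,-75,0,0,0],[0,0,-77,0,0,0],[0,0,-77,0,0,0],[0,0,-77,0,0,0],[0,0,-77,0,0,0],[0,0,-77,0,0,0]]'
python3 - <<'E'
from h import *
c=cam('top');d=cam('side')
np.savez('v4.npz',a=c['image'],b=d['image'])
a=cv2.resize(c['image'][160:240,160:300],(800,457),interpolation=cv2.INTER_CUBIC)
b=cv2.resize(d['image'][150:220,200:340],(800,400),interpolation=cv2.INTER_CUBIC)
save('t4.png',a); save('s4.png',b); print(state()['ee_pos'],state()['ee_rot'])
E
```

```text
time: 16.23
ee_pos: [0.5694, -0.0567, 0.2945]
ee_rot: [-0.001, 0.833, 0.553, -0.001]
wrist_force: [0.1, 0.3, -1.0]
opening: 0.449
grasp_force: 60.3
time: 17.07
ee_pos: [0.6179, -0.0245, 0.2953]
ee_rot: [-0.0, 0.65, 0.76, -0.0]
wrist_force: [-0.5, -0.0, -1.5]
opening: 0.449
grasp_force: 60.2
time: 17.9
ee_pos: [0.619, -0.0244, 0.22]
ee_rot: [0.001, 0.65, 0.76, 0.001]
wrist_force: [0.3, 0.4, -1.1]
opening: 0.447
grasp_force: 60.3
[ 0.6187587  -0.02431926  0.21963108] [6.93950266e-04 6.49494140e-01 7.60366137e-01 4.66747883e-04]
```

View pics/t4.png

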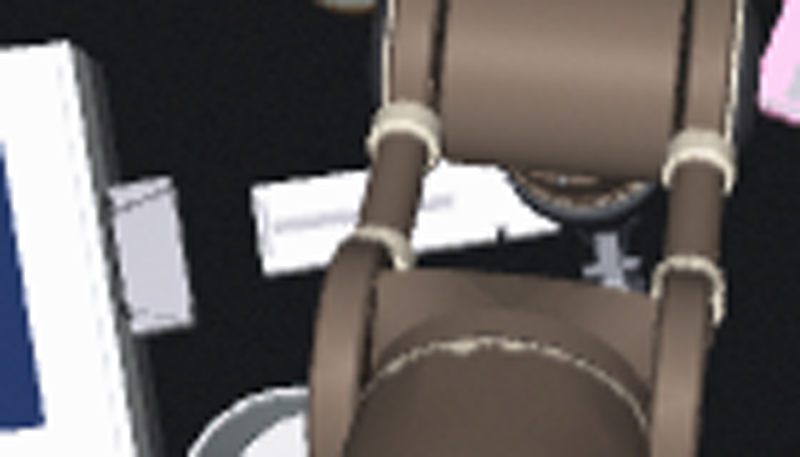

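View pics/s4.png

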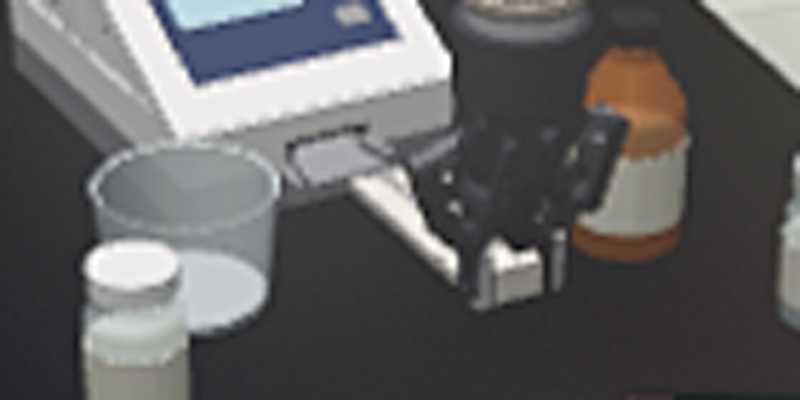

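The top crop shows the carrier aimed at the shelf, with its nose at (258,231) and the shelf front edge from (172,180) to (194,324). The side crop shows the tail lip held at (517,280) and the slot opening at (330,140). I'll fit the edge lines to sub-pixel.

```bash
cat > fit.py <<'E'
from h import *
def edge(c,p,q,z,off=(160,160),sc=800/140,hw=4):
    """fit line to strongest gradient across crop segment p-q; return world endpoints on plane z"""
    g=cv2.GaussianBlur(cv2.cvtColor(c['image'],cv2.COLOR_RGB2GRAY),(3,3),0).astype(np.float32)
    P,Q=[(np.array(v)+.5)/sc-.5+off for v in(p,q)]; d=(Q-P)/np.linalg.norm(Q-P); n=np.array([-d[1],d[0]])
    t=np.linspace(.08,.92,40); s=np.arange(-hw,hw+.01,.1); base=P+t[:,None]*(Q-P)
    pts=base[:,None]+s[None,:,None]*n
    v=cv2.remap(g,pts[...,0].astype(np.float32),pts[...,1].astype(np.float32),cv2.INTER_CUBIC)
    G=np.abs(np.gradient(v,axis=1)); k=G.argmax(1)
    w=np.where(np.abs(np.arange(len(s))[None]-k[:,None])<12,G,0); so=(w*s).sum(1)/w.sum(1)
    e=so-np.median(so); ok=np.abs(e)<.6
    a,b=np.polyfit(t[ok],so[ok],1)
    ends=np.array([P+n*b,Q+n*(a+b)])
    print('  res px %.2f n %d px'%(np.std(so[ok]-np.polyval([a,b],t[ok])),ok.sum()),ends.round(1).tolist())
    return onplane(c,ends,z)[:,:2]*1000
def ang(E): return np.degrees(np.arctan2(*(E[1]-E[0])[::-1]))
E
python3 - <<'E'
from fit import *
c=cam('top'); zt=.0433+.008
for n,p,q,z in[('shelf front',(177,195),(191,310),.030),('shelf hi side',(113,185),(170,178),.038),('shelf lo side',(135,333),(190,325),.038),
 ('nose',(253,192),(264,270),zt),('car hi',(260,187),(368,172),zt),('car lo',(415,252),(490,241),zt),('face top',(72,45),(130,420),.065)]:
    E=edge(c,p,q,z,hw=2.5); print(n,E.round(1).tolist(),'ang',ang(E).round(2))
E
```

```text
res px 0.16 n 40 px [[190.0, 193.8], [193.3, 213.8]]
shelf front [[616.2, 177.2], [561.6, 168.2]] ang -170.6
  res px 0.14 n 40 px [[179.4, 192.3], [189.3, 190.2]]
shelf hi side [[619.6, 204.1], [625.0, 177.6]] ang -78.41
  res px 0.21 n 40 px [[183.2, 218.0], [192.8, 216.3]]
shelf lo side [[550.2, 193.5], [554.3, 167.8]] ang -80.93
  res px 0.17 n 40 px [[203.6, 193.2], [205.5, 206.9]]
nose [[614.5, 136.7], [577.9, 131.7]] ang -172.26
  res px 0.15 n 40 px [[205.1, 192.2], [224.0, 189.4]]
car hi [[617.3, 132.7], [623.9, 82.4]] ang -82.57
  res px 0.20 n 40 px [[232.2, 203.8], [245.3, 201.8]]
car lo [[585.1, 60.6], [589.9, 25.7]] ang -82.07
  res px 0.20 n 40 px [[171.8, 167.5], [182.3, 233.1]]
face top [[682.6, 218.2], [509.0, 189.7]] ang -170.67
```

```bash

python3 -m crank '[[1,0,-2,0,0,0.4],[2,0,-4,0,0,0.8],[3,0,-7,0,0,1.2],[4,0,-9,0,0,1.7],[4,0,-11,0,0,1.7],[4,0,-11.3,0,0,1.7],[4,0,-11.3,0,0,1.7],[4,0,-11.3,0,0,1.7],[4,0,-11.3,0,0,1.7],[4,0,-11.3,0,0,1.7]]'
python3 -m crank '[[-1,6,0,0,0,0],[-2,12,0,0,0,0],[-3.1,19,0,0,0,0],[-4.2,26,0,0,0,0],[-5.4,33,0,0,0,0],[-6.5,40,0,0,0,0],[-7.5,46,0,0,0,0],[-8.3,51,0,0,0,0],[-8.9,54.3,0,0,0,0],[-8.9,54.3,0,0,0,0]]'
python3 - <<'E'
from fit import *
c=cam('top'); d=cam('side')
a=cv2.resize(c['image'][160:240,160:300],(800,457),interpolation=cv2.INTER_CUBIC)
b=cv2.resize(d['image'][160:200,230:310],(280,140),interpolation=cv2.INTER_CUBIC)
a[-140:,-280:]=b
save('t5.png',a); print(state()['ee_pos'],state()['ee_rot'],state()['wrist_force'])
E
```

```text
time: 18.88
ee_pos: [0.6224, -0.0243, 0.2075]
ee_rot: [0.0, 0.638, 0.77, 0.0]
wrist_force: [-0.3, -0.6, -0.9]
opening: 0.448
grasp_force: 60.3
time: 19.72
ee_pos: [0.6133, 0.0308, 0.2073]
ee_rot: [-0.0, 0.638, 0.77, -0.0]
wrist_force: [0.9, -0.6, -0.9]
opening: 0.45
grasp_force: 60.3
[0.6134564  0.03008759 0.20741302] [ 1.00127426e-04  6.38015309e-01  7.70023672e-01 -3.48956689e-05] [ 0.67472989 -0.40605863 -0.45748707]
```

View pics/t5.png

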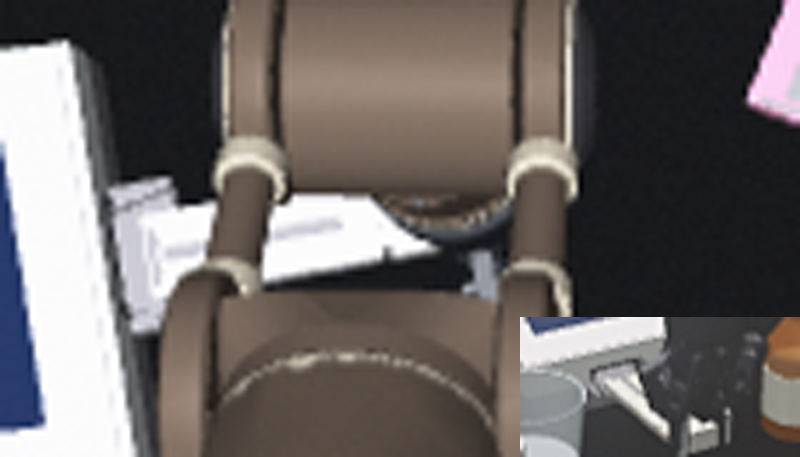

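The nose is on the shelf at (148,254), between the guides. I'll check its centring and angle.

```bash
python3 - <<'E'
from fit import *
c=cam('top'); zt=.031+.008
u=np.array([np.cos(np.radians(99.3)),np.sin(np.radians(99.3))]); n=np.array([-u[1],u[0]]); m=np.array([584.6,202.2])
for k,p,q in[('nose',(144,216),(155,290)),('hi',(190,205),(218,200)),('hi2',(280,198),(370,192)),('lo',(275,286),(370,265)),('lo2',(265,287),(430,252))]:
    E=edge(c,p,q,zt,hw=2); print(k,E.round(1).tolist(),ang(E).round(2),'along',((E-m)@u).round(1),'lat',((E-m)@n).round(1))
E
```

```text
res px 0.06 n 24 px [[186.1, 197.2], [188.2, 210.1]]
nose [[606.1, 185.7], [571.1, 180.1]] -170.99 along [-19.8 -19.6] lat [-18.5  16.9]
  res px 0.12 n 40 px [[192.8, 195.5], [197.7, 194.6]]
hi [[610.5, 167.7], [612.7, 154.6]] -80.38 along [-38.2 -51.6] lat [-20. -20.]
  res px 0.16 n 39 px [[208.6, 194.1], [224.4, 193.7]]
hi2 [[613.6, 125.4], [613.9, 82.9]] -89.56 along [ -80.5 -122.5] lat [-16.2  -9.6]
  res px 0.15 n 40 px [[207.5, 208.5], [224.2, 205.5]]
lo [[574.5, 128.4], [582.0, 83.4]] -80.6 along [ -71.2 -116.8] lat [21.9 21.8]
  res px 0.21 n 40 px [[205.8, 208.9], [234.7, 203.3]]
lo2 [[573.6, 133.0], [587.6, 55.1]] -79.81 along [ -66.5 -145.6] lat [22.1 20.8]
```

```bash

python3 -m crank '[[-0.5,3,0,0,0,0],[-1.3,8,0,0,0,0],[-2.3,14,0,0,0,0],[-3.2,20,0,0,0,0],[-4.2,26,0,0,0,0],[-5.2,32,0,0,0,0],[-6.2,38,0,0,0,0],[-7.2,44,0,0,0,0],[-8,49,0,0,0,0],[-8.2,50,0,0,0,0]]'
python3 -c "
from h import *
s=state();print(s['ee_pos'],s['wrist_force'],s['wrist_torque'])"
```

```text
time: 20.7
ee_pos: [0.6051, 0.0811, 0.2074]
ee_rot: [-0.0, 0.638, 0.77, 0.0]
wrist_force: [-0.5, -0.4, -1.0]
opening: 0.448
grasp_force: 60.3
[0.60506968 0.08108029 0.20739459] [-0.46727093 -0.43177138 -1.04896137] [-0.08416833  0.02801699 -0.02268474]
```

```bash

python3 -m crank '[[-0.6,4,0,0,0,0],[-1.9,12,0,0,0,0],[-3.3,20,0,0,0,0],[-4.6,28,0,0,0,0],[-5.9,36,0,0,0,0],[-7.2,44,0,0,0,0],[-8.5,52,0,0,0,0],[-9.8,60,0,0,0,0],[-10.8,66,0,0,0,0],[-11,67,0,0,0,0]]'
python3 - <<'E'
from h import *
s=state();print(s['ee_pos'],s['wrist_force'],s['wrist_torque'])
c=cam('top'); d=cam('side')
a=cv2.resize(c['image'][170:240,165:265],(800,560),interpolation=cv2.INTER_CUBIC)
save('t6.png',np.hstack([cv2.resize(c['image'][180:230,165:215],(400,400),interpolation=cv2.INTER_CUBIC),cv2.resize(d['image'][155:205,240:290],(400,400),interpolation=cv2.INTER_CUBIC)]))
E
```

```text
time: 21.53
ee_pos: [0.594, 0.1483, 0.2074]
ee_rot: [-0.0, 0.638, 0.77, 0.0]
wrist_force: [-0.4, -0.2, 0.4]
opening: 0.448
grasp_force: 60.3
[0.59402204 0.14831937 0.20738115] [-0.37499497 -0.16696759  0.39899088] [ 0.01166516 -0.02905171 -0.07450661]
```

View pics/t6.png

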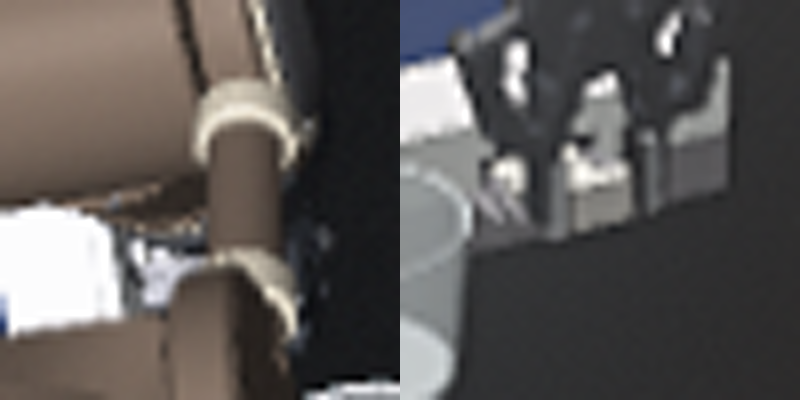

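The top crop shows the arm hiding the mouth, with part of the carrier at (160,275). The side crop shows the tail lip held at (600,200), just outside the shelf. I'll release, back away and measure the notches numerically.

```bash

python3 -m crank '[[0,0,-0.5,0,0,0],[0,0,-1,0,0,0],[0,0,-1,0,0,0],[0,0,-1,0,0,0],[0,0,-1,0,0,0],[0,0,-1,0,0,0],[0,0,-1,0,0,0],[0,0,-1,0,0,0],[0,0,-1,0,0,0],[0,0,-1,0,0,0]]' 0
python3 -m crank '[[0,0,5,0,0,0],[0,0,15,0,0,0],[0,0,30,0,0,0],[0,0,55,0,0,0],[0,0,80,0,0,0],[0,-25,101,0,0,0],[0,-60,101,0,0,0],[0,-95,101,0,0,0],[0,-130,101,0,0,0],[0,-170,101,0,0,0]]'
python3 -m crank '[[0,-30,0,0,0,0],[0,-60,0,0,0,0],[0,-90,0,0,0,0],[0,-110,0,0,0,0],[0,-120,0,0,0,0],[0,-120,0,0,0,0],[0,-120,0,0,0,0],[0,-120,0,0,0,0],[0,-120,0,0,0,0],[0,-120,0,0,0,0]]'
cat > notch.py <<'E'
from fit import *
c=cam('top'); d=cam('side')
g=[cv2.cvtColor(read_camera('top')['image'],cv2.COLOR_RGB2GRAY).astype(float) for _ in range(6)]; g=np.mean(g,0).astype(np.float32)
u=np.array([np.cos(np.radians(99.3)),np.sin(np.radians(99.3))]); n=np.array([-u[1],u[0]]); m=np.array([584.6,202.2])
al=np.arange(-62,10,2.); la=np.arange(-32,33,2.)
A,L=np.meshgrid(al,la); X=m+A[...,None]*u+L[...,None]*n
p=proj(c,np.c_[X.reshape(-1,2)/1000,np.full(A.size,.038)]).astype(np.float32)
v=cv2.remap(g,p[:,0].reshape(A.shape),p[:,1].reshape(A.shape),cv2.INTER_CUBIC)
np.set_printoptions(linewidth=250)
print('al',al.astype(int)); 
for l,r in zip(la,v): print('%4d'%l,*('%3d'%q for q in r))
np.save('g.npy',g)
E
python3 notch.py
```

```text
time: 22.47
ee_pos: [0.5942, 0.147, 0.2064]
ee_rot: [0.0, 0.638, 0.77, 0.0]
wrist_force: [0.1, -1.6, 0.4]
opening: 1.0
grasp_force: 0.0
time: 23.3
ee_pos: [0.5942, -0.0238, 0.3091]
ee_rot: [0.001, 0.638, 0.77, 0.001]
wrist_force: [0.3, -0.8, -0.1]
opening: 1.005
grasp_force: 0.0
time: 24.13
ee_pos: [0.5943, -0.1416, 0.3074]
ee_rot: [-0.0, 0.637, 0.77, 0.0]
wrist_force: [0.1, 0.1, 0.1]
opening: 1.0
grasp_force: 0.0
al [-62 -60 -58 -56 -54 -52 -50 -48 -46 -44 -42 -40 -38 -36 -34 -32 -30 -28 -26 -24 -22 -20 -18 -16 -14 -12 -10  -8  -6  -4  -2   0   2   4   6   8]
 -32  25  26  25  25  25  25  25  25  25  25  26  25  25  24  22  47 128 194 212 198 202 211 211 208 209 201 195 198 204 207 176  95  75 123 195 242
 -30  25  25  25  25  25  25  25  25  25  25  25  25  25  23  30  63 113 154 168 157 189 210 197 207 214 213 212 206 209 193 133  63  59 120 186 239
 -28  25  25  25  25  25  25  25  25  25  25  25  24  24  22  38 105 140 153 160 151 158 156 151 190 202 190 184 201 224 198 102  43  52 108 189 246
 -26  25  25  25  25  18  11  13  10  20  26  25  24  24  24  35  99 163 199 199 184 1
[... 3683 characters left out ...]
  40  45  45  40  46 102 170 210 205 208 208 206 202 199 202 205 197 189 192 184 130  57  51 105 188 245
  26  25  25  25  25  24  23  22  23  23  25  26  22  17  15  21  71 149 214 210 208 209 210 209 209 209 207 186 179 183 165  92  53  82  92 191 260
  28  25  24  25  25  26  25  25  25  24  24  24  25  25  25  30  56 121 208 212 208 207 202 199 194 192 206 202 202 200 179 109  77  96  85 180 267
  30  25  24  25  25  25  24  25  25  25  25  25  25  25  25  28  54 118 200 221 206 184 181 180 181 187 207 212 209 207 210 165 108 102  80 157 265
  32  25  25  25  25  25  24  25  25  25  24  24  25  25  24  27  62 130 188 207 190 182 198 209 205 201 200 198 205 216 231 182 101 100  90 154 255
```

Rectified to the plate's height, the notches sit at −7.6 mm and the mouth at about −0.5 mm. The carrier is centred, with edges near ±20 mm. I'll return, re-grip and push another 7 mm.

```bash

python3 -m crank '[[0,25,0,0,0,0],[0,60,0,0,0,0],[0,95,0,0,0,0],[0,130,0,0,0,0],[0,165,0,0,0,0],[0,200,0,0,0,0],[0,235,0,0,0,0],[0,265,0,0,0,0],[0,285,0,0,0,0],[0,290,0,0,0,0]]'
python3 -m crank '[[0,0,-10,0,0,0],[0,0,-30,0,0,0],[0,0,-55,0,0,0],[0,0,-75,0,0,0],[0,0,-90,0,0,0],[0,0,-98,0,0,0],[0,0,-101,0,0,0],[0,0,-101,0,0,0],[0,0,-101,0,0,0],[0,0,-101,0,0,0]]'
python3 -m crank '[[0,0,0,0,0,0],[0,0,0,0,0,0],[0,0,0,0,0,0],[0,0,0,0,0,0],[0,0,0,0,0,0],[0,0,0,0,0,0],[0,0,0,0,0,0],[0,0,0,0,0,0],[0,0,0,0,0,0],[0,0,0,0,0,0]]' 1
python3 -c "
from h import *
for i in range(4): s=state();print(s['ee_pos'].round(4),s['wrist_force'].round(1)); cam('side')"
```

```text
time: 25.37
ee_pos: [0.594, 0.1503, 0.3075]
ee_rot: [-0.0, 0.637, 0.771, 0.001]
wrist_force: [-0.2, -1.0, -0.0]
opening: 0.999
grasp_force: 0.0
time: 26.2
ee_pos: [0.5951, 0.1468, 0.2077]
ee_rot: [0.001, 0.638, 0.77, 0.001]
wrist_force: [-0.1, -0.3, -0.3]
opening: 0.998
grasp_force: 0.0
time: 27.03
ee_pos: [0.5944, 0.147, 0.2069]
ee_rot: [0.0, 0.638, 0.77, 0.0]
wrist_force: [-0.5, -1.8, 5.8]
opening: 0.449
grasp_force: 59.8
[0.5944 0.147  0.2069] [-0.5 -1.8  5.8]
[0.5945 0.1471 0.2069] [-1.9 -0.6  5.5]
[0.5945 0.1471 0.2069] [-0.3  0.4  5.6]
[0.5945 0.1471 0.2069] [-1.2 -0.4  5.3]
```

```bash

python3 -m crank '[[-0.2,1,0,0,0,0],[-0.4,2.5,0,0,0,0],[-0.7,4,0,0,0,0],[-0.9,5.5,0,0,0,0],[-1.1,6.6,0,0,0,0],[-1.2,7.1,0,0,0,0],[-1.2,7.1,0,0,0,0],[-1.2,7.1,0,0,0,0],[-1.2,7.1,0,0,0,0],[-1.2,7.1,0,0,0,0]]'
python3 -m crank '[[0,0,0,0,0,0],[0,0,0,0,0,0],[0,0,0,0,0,0],[0,0,0,0,0,0],[0,0,0,0,0,0],[0,0,0,0,0,0],[0,0,0,0,0,0],[0,0,0,0,0,0],[0,0,0,0,0,0],[0,0,0,0,0,0]]' 0
python3 -m crank '[[0,0,5,0,0,0],[0,0,15,0,0,0],[0,0,30,0,0,0],[0,0,55,0,0,0],[0,0,80,0,0,0],[0,-25,101,0,0,0],[0,-60,101,0,0,0],[0,-95,101,0,0,0],[0,-130,101,0,0,0],[0,-170,101,0,0,0]]'
python3 -m crank '[[0,-30,0,0,0,0],[0,-60,0,0,0,0],[0,-90,0,0,0,0],[0,-110,0,0,0,0],[0,-120,0,0,0,0],[0,-120,0,0,0,0],[0,-120,0,0,0,0],[0,-120,0,0,0,0],[0,-120,0,0,0,0],[0,-120,0,0,0,0]]'
cp g.npy g0.npy; python3 notch.py
```

```text
time: 28.07
ee_pos: [0.5939, 0.1536, 0.2072]
ee_rot: [0.001, 0.638, 0.77, 0.0]
wrist_force: [0.6, -2.0, 5.1]
opening: 0.445
grasp_force: 59.9
time: 28.9
ee_pos: [0.593, 0.1541, 0.2064]
ee_rot: [0.0, 0.638, 0.77, 0.0]
wrist_force: [-1.0, -0.2, -0.9]
opening: 1.0
grasp_force: 0.0
time: 29.73
ee_pos: [0.593, -0.0167, 0.3091]
ee_rot: [0.001, 0.638, 0.77, 0.001]
wrist_force: [1.2, 0.2, 0.2]
opening: 0.998
grasp_force: 0.0
time: 30.57
ee_pos: [0.5931, -0.1345, 0.3073]
ee_rot: [-0.0, 0.637, 0.77, 0.0]
wrist_force: [-0.4, -0.3, -0.3]
opening: 0.999
grasp_force: 0.0
al [-62 -60 -58 -56 -54 -52 -50 -48 -46 -44 -42 -40 -38 -36 -34 -32 -30 -28 -26 -24 -22 -20 -18 -16 -14 -12 -10  -8  -6  -4  -2   0   2   4   6   8]
 -32  24  24  25  25  24  25  25  25  25  25  25  25  25  23  21  47 129 194 212 198 201 210 211 208 209 201 195 199 204 207 176  95  75 124 195 242
 -30  25  25  25  26  25  25  25  25  25  25  25  25  25  23  29  64 114 154 168 158 188 210 198 206 214 212 212 206 210 194 134  62  58 120 186 239
 -28  25  25  26  26  25  25  25  26  25  22  19  24  25  21  37 105 140 153 160 151 158 
[... 3829 characters left out ...]
  24  21  24  29  39  95 174 215 204 203 205 207 207 207 206 203 192 186 191 182 132  59  51 104 188 245
  26  25  25  25  25  25  25  24  24  24  24  25  24  22  21  24  73 149 215 209 209 210 210 210 210 210 206 186 180 183 166  94  54  81  92 191 259
  28  25  25  24  24  25  25  24  24  25  25  24  24  24  26  31  56 121 207 211 208 207 203 198 193 192 206 202 202 201 180 109  76  96  85 179 267
  30  25  25  24  25  25  24  24  24  24  25  25  24  24  24  29  54 118 200 221 206 184 180 180 180 186 207 212 209 206 209 165 109 102  80 157 265
  32  25  25  25  25  25  24  25  24  25  25  25  25  24  23  27  62 131 189 207 190 182 198 209 204 200 200 199 204 216 230 182 102 100  90 154 255
```

The carrier moved 7.0 mm, which puts the notches about level with the mouth. As a check, I'll get the notch-to-tool distance from the saved in-hand picture.

```bash
python3 - <<'E'
from h import *
c=cam('top'); g=cv2.cvtColor(np.load('v4.npz')['a'],cv2.COLOR_RGB2GRAY).astype(np.float32)
t=np.array([618.76,-24.32]); a=np.radians(97.7); u=np.array([np.cos(a),np.sin(a)]); n=np.array([-u[1],u[0]])
def row(al,la,z,g=g):
    X=t+al[:,None]*u+la*n
    p=proj(c,np.c_[X/1000,np.full(len(al),z)]).astype(np.float32)
    return cv2.remap(g,p[:,:1],p[:,1:],cv2.INTER_CUBIC)[:,0]
al=np.arange(38,62,1.)
print(al.astype(int))
for la in(14,15,16,17,18,19,20,21): print(la,row(al,la,.0513).astype(int))
al=np.arange(150,170,1.); print(al.astype(int))
for la in(-15,-10,-5,0,5,10,15): print(la,row(al,la,.0513).astype(int))
E
```

```text
[38 39 40 41 42 43 44 45 46 47 48 49 50 51 52 53 54 55 56 57 58 59 60 61]
14 [252 252 252 252 252 250 245 240 238 239 241 240 240 243 247 251 253 252
 252 252 252 251 251 251]
15 [252 252 251 253 253 248 238 227 220 218 217 222 230 243 250 252 254 253
 252 252 252 251 251 251]
16 [252 252 252 253 256 248 232 212 192 178 176 188 218 250 261 256 255 254
 253 252 252 251 251 252]
17 [252 253 254 259 265 257 236 208 175 142 131 152 204 254 268 258 252 251
 251 253 254 256 258 259]
18 [259 261 263 267 272 262 235 204 160 113  83 105 173 242 267 256 250 253
 256 260 262 263 264 263]
19 [254 255 253 254 256 245 217 184 142  87  54  74 146 226 261 252 243 247
 250 252 251 248 248 243]
20 [220 221 223 223 224 216 193 169 132  81  43  58 125 192 230 220 211 212
 212 215 216 219 217 211]
21 [175 179 183 183 182 173 158 138 112  70  32  37  88 147 180 173 165 166
 166 170 177 177 176 168]
[150 151 152 153 154 155 156 157 158 159 160 161 162 163 164 165 166 167
 168 169]
-15 [253 253 253 252 251 256 257 242 226 193 133  75  28  12  21  25  25  26
  26  25]
-10 [252 253 251 246 238 230 228 224 211 200 165 108  56  18  15  25  25  23
  22  22]
-5 [249 252 255 245 225 209 215 242 238 182 108  44  24  26  22  23  24  25
  25  26]
0 [207 212 223 233 230 217 208 226 245 210 131  50   8  15  26  24  23  23
  24  25]
5 [248 248 248 247 239 229 218 201 194 177 127  74  28  12  21  25  25  25
  26  26]
10 [253 254 252 243 233 225 229 229 212 191 149  95  51  18  15  23  23  23
  23  23]
15 [252 252 252 251 249 248 254 269 246 175  90  23  12  25  24  24  25  25
  25  25]
```

The notches come out at −0.8 mm and the mouth at −0.5 mm, so they are level. One last check that the other objects are undisturbed, then I'll hand in.

```bash
python3 - <<'E'
from h import *
a=cv2.cvtColor(cv2.resize(cv2.imread('pics/top0.png'),(560,420),interpolation=cv2.INTER_AREA),cv2.COLOR_BGR2GRAY).astype(int)
b=cv2.cvtColor(cam('top')['image'],cv2.COLOR_RGB2GRAY).astype(int)
m=cv2.morphologyEx((abs(a-b)>60).astype(np.uint8),cv2.MORPH_OPEN,np.ones((3,3)))
for s in cv2.connectedComponentsWithStats(m)[2][1:]:
    if s[4]>8: print((s/0.7).round()[:4],s[4])
s=state(); print(s['time'],s['wrist_force'],sign_off())
E
```

```text
[393. 210. 121. 123.] 2895
[301. 260.  34.  33.] 437
[273. 277.  11.  24.] 110
[430. 280.   4.   4.] 9
[357. 286. 123. 287.] 7319
[449. 297.  10.  19.] 65
[483. 330.  13.  34.] 158
[403. 347.   6.   4.] 12
[471. 360.  17.  31.] 168
[356. 374.  26.  33.] 314
[453. 410.  16.  57.] 178
[330. 596.  19.   4.] 30
the job is handed in; nothing more can be done
31.0667 [-0.48498816 -0.47285438  0.18511923] None
```

The job is handed in at about 31 s, with no verdict returned: the jar stands upright about 220 mm to one side of the feed path, and the 40 mm carrier is in the slot with its notches level with the mouth to about 1 mm by camera. In the last picture the tub, brown bottle and tube rack looked unmoved, but the arm hid part of the carrier area.

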